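# Open the seed gate over the ceramic bowl by its thumbwheel

## Task

Two alike bird-seed dispensers stand on the shelf, one with the ceramic bowl under its spout and one with the cup. With a fingertip, roll the thumbwheel on top of the dispenser that serves the bowl, the top of the wheel going towards the spout, until its gate is fully open. Leave the other dispenser shut and the bowl where it stands.

Things in the scene. Friction and masses are not known exactly. Their poses are not given: they have to be found in the camera images.
- bowl_wheel_top (a point): Topmost point, 129 mm above the shelf, of the grey ribbed thumbwheel on the bowl's dispenser; +x points level to spout and bowl, z up. Wheel 44 mm in diameter, 16 mm wide, sides bevelled, axle along y; only 9 mm stand out of the box's flat top. Sprung: pressed down it gives up to 5 mm, 1 N at first and 1 N more per mm; press about 3 mm. Dispenser: fixed teak box, x -45 to +95 mm, 90 mm wide.
- bowl_wheel (a joint): Turn of that wheel, rad: 0 shut, 1.3 fully open at a firm stop, growing as the wheel's top moves to +x. Starts at 0 to 0.3. Turns easily (under 1 N at the rim), stays where left. A fingertip pressed on it and drawn 20 mm to +x turns it about 0.9; lift, go back and draw again. Under a clear window spoutwards of the wheel a bright gate plate draws back to the wheel, baring a dark throat.
- cup_wheel (a joint): Turn of the thumbwheel of the other, identical dispenser, which has the cup (68 mm across, 50 mm high) under its spout and stands 0.26 m or more to the left or right of the bowl's one. Same meaning; starts shut, at 0 to 0.05, and stays shut.
- bowl: White ceramic bowl, 100 mm across the rim, 42 mm high, loose, standing on the shelf under the spout, its centre about 155 mm spoutwards of the thumbwheel it belongs to. Its origin is the centre of its underside.

How it is judged:
At the end, for the whole second after the job is handed in: The thumbwheel of the bowl's dispenser stands still within 0.18 rad (10 degrees) of its open stop, the other wheel is below 0.2 rad, and the bowl stands upright within 30 mm of where it was (value of joint bowl_wheel above 1.12 rad and velocity of joint bowl_wheel between -0.05 and 0.05 rad/s and value of joint cup_wheel below 0.2 rad and distance of bowl from where it was at the start of the episode below 0.03 m and angle between bowl's own z axis and vertical below 0.17 rad); the robot touches nothing.
It fails at once if the cup's dispenser is opened (its wheel beyond 0.2 rad) (value of joint cup_wheel above 0.2 rad).
It fails at once if the bowl is pushed more than 30 mm from its place (distance of bowl from where it was at the start of the episode above 0.03 m).
It also fails if it takes over 32 s, if anything falls off the work surface, if the arm or the gripper's body presses on something with over 40 N, if the wrist force passes 120 N, or if a joint passes its speed limit or range.

## Robot

A 6-joint arm with a two-finger parallel gripper is mounted at the origin on the work surface. World frame = base frame: x ahead of the robot, y to its left, z up, the work surface at z = 0. Lengths are in m, angles in rad, forces in N, time in s.
With the tool pointing down it reaches from about 0.25 to 0.8 m from the base axis. Payload 3.9 kg.
Tool frame: the origin (TCP) lies at the very end of the fingers, on their centre line; the grasp point (between the pads) lies 19 mm behind it; z points along the fingers, y is the line along which they close (so a half turn about z gives the same grasp; the last joint's range is limited). The gripper opens to 85 mm and grips with 20 to 120 N. Pads are 22 mm wide; open, the fingers measure 114 mm over their backs; the gripper's body (76 mm by 85 mm) begins 54 mm behind the grasp point. The pads swing forward as they close: fully open they stand 13 mm farther back than shut.
Start: joints at [-1.136, 0.26, -0.138, 1.173, 0, 1.571], TCP at [0.221, -0.476, 0.195] pointing down, gripper open.
Joint ranges: [-2.78, 2.78], [-0.83, 1.72], [-1.28, 1.37], [-1.9, 2.12], [-1.57, 1.48], [-3.14, 3.14]. Speed limits (rad/s): [2.57, 2.57, 3.14, 3.14, 3.14, 3.14].

## Interface

Orientations are given as a 3x3 rotation matrix whose columns are the frame's x, y, z axes.
In Python, from plant import telemetry, grab_frame, bot gives the robot as it stands. The module is installed in compiled form; this text tells all that it offers.
- The arm moves only by the tool play_rows, never from a script. Its arguments are lists of equal length, an entry for each row: "linear": the shift along the tool's x, y, z in mm, a list of three; "dr": the turn, a rotation vector about the tool's x, y, z in degrees, a list of three. In form: {"linear": [[x, y, z], ...], "dr": [[wx, wy, wz], ...]}. A call has exactly 8 rows; each row shifts and turns the commanded pose from where the row before left it, along the tool's axes as they then stand; what a row does not reach is not made up. A row lasts 1/8 s, in which the tool goes at most 62.5 mm and 10.7 degrees, less where a joint would pass 70% of its speed; a pose out of reach is approached as far as the arm can. A call with a gripper value outside its range is refused whole. "fingers" is the opening in per cent of the stroke, from 0 (shut) to 100 (fully open), set as the call begins (left out, the last holds). The fingers move at their own pace and stop on an object; "grip_force" is the grip in N (left out, the last holds). Time passes only in rows, so rows that do not move let the fingers close, or fill a call up. It gives the time, the measured TCP pose, the force, the opening and the grip force at its end, in the units of the state.
- telemetry.get_obs(): the state, without advancing time (a new reading comes with each control period).
- grab_frame(name): name is "side" or "top" or "wrist"; returns a dict with "frame" (420x560x3 uint8, red, green, blue), "depth" (420x560 float32, m along the optical axis (not along the pixel's ray), 0 where there is no reading), "K" (3x3 intrinsics, pixels), "eye" and "attitude" of the camera in the world; the wrist camera has in their place "hand_eye" (4x4, takes a point from camera to tool coordinates, whose origin is the TCP and whose axes are the flange's). Camera axes: x right, y up, looking along -z (the intrinsics and any distortion apply to the point x, -y, -z); pixel columns grow to the right and rows downward; lengths in m; the calibration is good to about 2 mm. A picture is of the moment at which its call begins: read the wrist's pose just before it.
- bot.hand_in(): hands the job in; it is judged then, once.
The state is a dict: "clock": time; "joints": joint angles; "qd": joint speeds; "effort": joint torques, N m; "tcp_pos": TCP position; "ee_rot": TCP orientation; "ft_force": force on the tool from outside, world axes, zero at the start; "moment": the same for the moment, N m; "finger_gap": finger opening in m; "grasp_force": force on a finger pad.
Only numpy, scipy, OpenCV 4.12 (cv2) and the standard library are available. Lean on these libraries where they do the work, as an engineer would, in place of code of your own. Each camera call takes 0.05 s, during which the arm holds its last target. There are 200 camera calls.

## Working session

There is one attempt and no reset: what is moved stays moved. The work goes in short steps, Python scripts to look and compute and a tool call to move; the robot and the scene stay as the last step left them, time stands still between calls to the robot, and variables do not carry over. Pictures are saved under pics/ and viewed, at most 10 in all, crops included, and the job is handed in when it is done.

Besides the shell and the picture viewer there is one more tool, called after ">>>" as name(argument=value, ...) on one line, values as JSON. play_rows: Moves the arm, as the interface text tells. Its arguments: {"type":"object","properties":{"linear":{"type":"array","items":{"type":"array","items":{"type":"number"}}},"dr":{"type":"array","items":{"type":"array","items":{"type":"number"}}},"fingers":{"type":"number"},"grip_force":{"type":"number"}},"required":["linear","dr"]}

```bash
mkdir -p pics
cat > h.py <<'E'
import numpy as np, cv2
from plant import telemetry, grab_frame, bot
def snap(n,f):
    o=telemetry.get_obs(); d=grab_frame(n); cv2.imwrite(f'pics/{f}.png',d['frame'][:,:,::-1])
    if 'eye' in d: R=np.array(d['attitude']); t=np.array(d['eye'])
    else:
        H=np.array(d['hand_eye']); A=np.array(o['ee_rot']); R=A@H[:3,:3]; t=A@H[:3,3]+np.array(o['tcp_pos'])
    np.savez(f'pics/{f}.npz',depth=d['depth'],K=d['K'],R=R,t=t); return d
def pt(f,u,v,z=None):
    s=np.load(f'pics/{f}.npz'); K=s['K']; r=np.array([(u-K[0,2])/K[0,0],-(v-K[1,2])/K[1,1],-1])
    w=s['R']@r
    k=(z-s['t'][2])/w[2] if z is not None else s['depth'][int(v),int(u)]
    return s['t']+k*w
E
python3 - <<'E'
from h import *
for n in('top','side'):
    d=snap(n,n+'0'); print({k:(np.shape(v) if k in('frame','depth') else v) for k,v in d.items()})
print(telemetry.get_obs())
E
```

```text
{'frame': (420, 560, 3), 'depth': (420, 560), 'K': array([[512.59891328,   0.        , 279.73882085],
       [  0.        , 512.59891328, 205.44807856],
       [  0.        ,   0.        ,   1.        ]]), 'eye': array([ 0.53238269, -0.00579669,  1.04422183]), 'attitude': array([[-0.00293441,  0.99727804, -0.07367432],
       [-0.99990862, -0.00195395,  0.01337658],
       [ 0.01319622,  0.07370684,  0.99719264]])}
{'frame': (420, 560, 3), 'depth': (420, 560), 'K': array([[527.76981525,   0.        , 281.44174992],
       [  0.        , 527.76981525, 214.19520175],
       [  0.        ,   0.        ,   1.        ]]), 'eye': array([0.32063154, 0.54776953, 0.71835907]), 'attitude': array([[-0.89741934,  0.3090516 , -0.31484225],
       [-0.44113995, -0.638043  ,  0.6311075 ],
       [-0.00583811,  0.70525757,  0.70892713]])}
{'clock': 0.1, 'joints': array([-1.13597965e+00,  2.60615557e-01, -1.39232089e-01,  1.17267224e+00,
        3.24219998e-05,  1.57077529e+00]), 'qd': array([ 4.90401399e-05, -2.13965704e-03,  1.80828200e-03,  1.26928385e-03,
        7.86055977e-04,  7.76158790e-04]), 'effort': array([-7.24427700e-04, -4.06508374e+01,  2.54527527e+01,  1.01077423e-02,
       -2.97349707e-04, -1.65516292e-05]), 'tcp_pos': array([ 0.22088639, -0.47554548,  0.19415264]), 'ee_rot': array([[ 9.06938446e-01,  4.21262590e-01, -6.96632801e-04],
       [ 4.21263165e-01, -9.06937076e-01,  1.57683196e-03],
       [ 3.24582027e-05, -1.72355527e-03, -9.99998514e-01]]), 'ft_force': array([-0.13866194,  0.68390067, -0.38099765]), 'moment': array([0.0148074 , 0.05280073, 0.02224683]), 'grasp_force': 0.0, 'finger_gap': 0.08542040150591404}
```

View pics/top0.png

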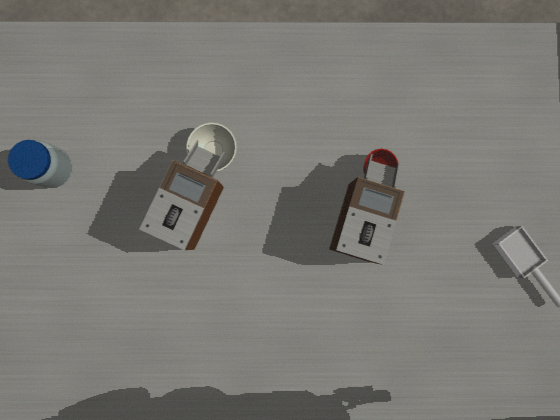

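View pics/side0.png

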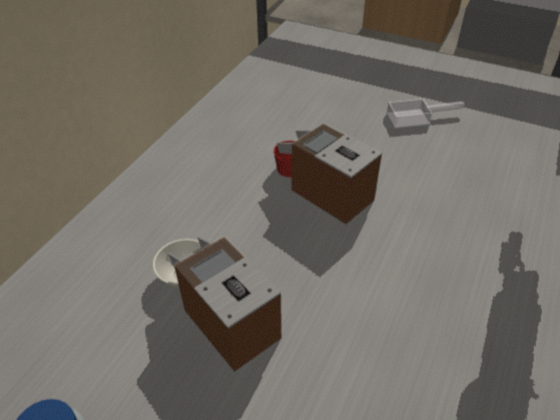

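The bowl is under the left dispenser's spout (wheel at about (172,217) in the top view) and the red cup is under the right one's. I'll enlarge the left one.

Run:
```python
from h import *
im=cv2.imread('pics/top0.png')[115:260,125:255]; cv2.imwrite('pics/c0.png',cv2.resize(im,None,fx=4,fy=4,interpolation=cv2.INTER_CUBIC))
for u,v,z in((172,217,.129),(188,186,.12),(367,234,.129),(211,148,.042)): print(pt('top0',u,v,z),pt('top0',u,v))
for u,v,z in((236,287,.129),(182,262,.042)):print(pt('side0',u,v,z),pt('side0',u,v))
```

```text
[0.57972918 0.17405354 0.129     ] [0.57979026 0.17428558 0.12781922]
[0.63626594 0.14766044 0.12      ] [0.63617044 0.14751936 0.12084967]
[ 0.54852978 -0.17388561  0.129     ] [ 0.5485483  -0.1740784   0.12795029]
[0.72037856 0.11609523 0.042     ] [0.7275516  0.12074605 0.00375994]
[0.57626614 0.17829576 0.129     ] [0.57744875 0.17658651 0.12627352]
[0.7202367  0.11814104 0.042     ] [0.67464426 0.16715895 0.11916832]
```

View pics/c0.png

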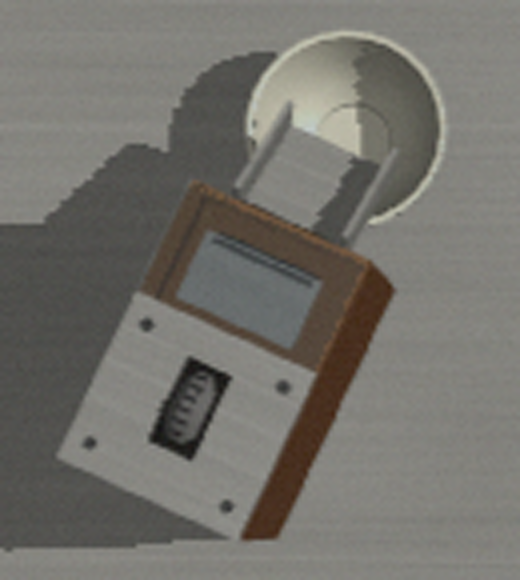

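The crop shows the wheel slot centred at about (172.5,217) in full-image pixels. The screw rows give a spoutward direction of about -25° in yaw. I'll shut the fingers and go above the wheel, turning the tool's y axis to the spout direction.

>>> play_rows(linear=[[50,-36.6,0],[50,-36.6,0],[50,-36.6,0],[50,-36.6,0],[50,-36.6,0],[50,-36.6,0],[50,-36.6,0],[50,-36.6,0]], dr=[[0,0,0],[0,0,0],[0,0,0],[0,0,0],[0,0,0],[0,0,0],[0,0,0],[0,0,0]], fingers=0, grip_force=40)

```text
clock: 1.1
tcp_pos: [0.4611, -0.0402, 0.1947]
ee_rot: [[0.907, 0.421, -0.0], [0.421, -0.907, -0.0], [-0.0, 0.0, -1.0]]
ft_force: [1.4, -0.9, 0.3]
finger_gap: -0.0001
grasp_force: 0.0
```

>>> play_rows(linear=[[50,-36.6,0],[50,-36.6,0],[50,-36.6,0],[30,-22,0],[0,0,0],[0,0,0],[0,0,0],[0,0,0]], dr=[[0,0,0],[0,0,0],[0,0,0],[0,0,0],[0,0,-10],[0,0,-10],[0,0,-10],[0,0,-10]])

```text
clock: 2.1
tcp_pos: [0.5679, 0.1532, 0.1942]
ee_rot: [[0.419, 0.908, -0.001], [0.908, -0.419, -0.0], [-0.001, -0.001, -1.0]]
ft_force: [0.4, 0.2, -0.0]
finger_gap: 0.0003
grasp_force: 0.0
```

Run:
```python
from h import *
snap('wrist','w1'); o=telemetry.get_obs(); print(o['clock'],o['tcp_pos'],o['ee_rot'],o['finger_gap'],o['ft_force'])
q=[(125+x/4,115+y/4) for x,y in((147,324),(283,387),(90,443),(227,507))]
P=np.array([pt('top0',u,v,.12)[:2] for u,v in q]); print(P.mean(0)); d=(P[0]+P[1]-P[2]-P[3]); print(np.degrees(np.arctan2(d[1],d[0])))
print(np.load('pics/w1.npz')['t'])
```

```text
2.15 [0.56789774 0.15319416 0.19428562] [[ 4.15585574e-01  9.09553191e-01 -1.27388106e-03]
 [ 9.09553687e-01 -4.15586293e-01 -3.51816817e-04]
 [-8.49403616e-04 -1.01245322e-03 -9.99999127e-01]] -0.00011489075572997295 [-0.5482605   0.23838239 -0.74757072]
[0.57700326 0.17633502]
-24.659212948282978
[0.60016222 0.22151013 0.37340985]
```

View pics/w1.png

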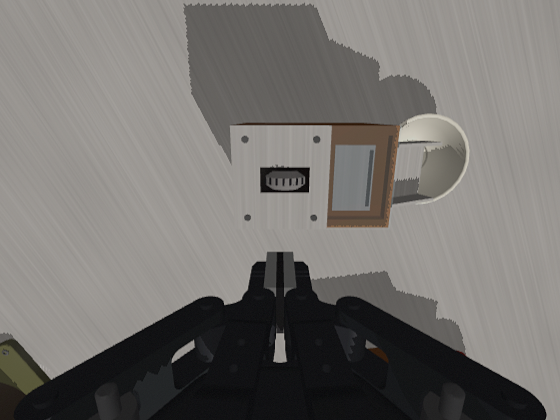

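Wrist view: the wheel's slot is centred at about (285,180), the gate window is at (355,177), and the bowl is to the right. The tool's +y axis points to the spout.

Run:
```python
from h import *
o=telemetry.get_obs();A=np.array(o['ee_rot'])
print(pt('w1',285,180,.129),pt('w1',285,180,.12))
P=np.array([pt('w1',u,v,.12)[:2] for u,v in((317,139),(314,217),(245,139),(248,217))]); d=P[0]+P[1]-P[2]-P[3]
print(P.mean(0),np.degrees(np.arctan2(d[1],d[0])))
W=np.array([.5785,.1752,.129]);print(A.T@(W-o['tcp_pos'])*1000, A.T@(pt('w1',285,180,.129)-o['tcp_pos'])*1000)
im=cv2.imread('pics/w1.png')[110:240,220:400]; cv2.imwrite('pics/c1.png',cv2.resize(im,None,fx=4,fy=4,interpolation=cv2.INTER_CUBIC))
```

```text
[0.58265785 0.17363747 0.129     ] [0.58201328 0.17187463 0.12      ]
[0.57905225 0.17367504] -24.717763407526217
[24.47709624  0.56409069 65.2643138 ] [24.78383105  4.9952408  65.25956692]
```

View pics/c1.png

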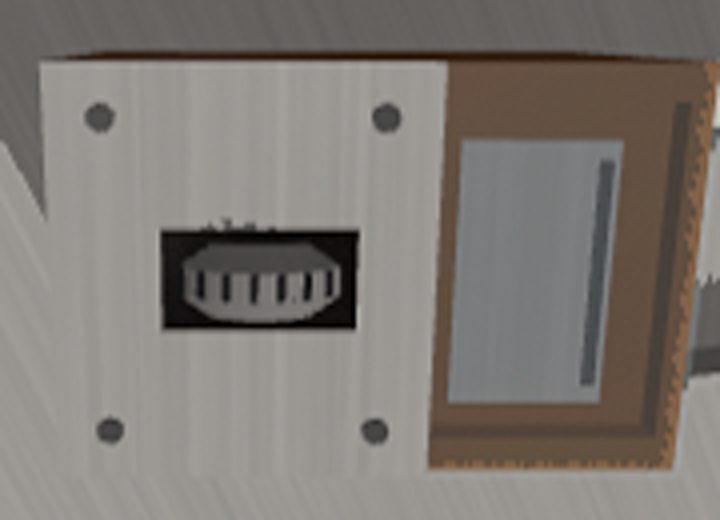

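>>> play_rows(linear=[[12.3,-3.5,0],[12.3,-3.5,0],[0,0,20],[0,0,20],[0,0,15],[0,0,6],[0,0,0],[0,0,0]], dr=[[0,0,0],[0,0,0],[0,0,0],[0,0,0],[0,0,0],[0,0,0],[0,0,0],[0,0,0]])

```text
clock: 3.15
tcp_pos: [0.573, 0.1787, 0.1347]
ee_rot: [[0.424, 0.906, 0.001], [0.906, -0.424, 0.0], [0.001, 0.001, -1.0]]
ft_force: [0.0, -0.5, 0.4]
finger_gap: 0.0
grasp_force: 0.0
```

>>> play_rows(linear=[[0,0,2],[0,0,2],[0,0,1],[0,0,1],[0,0,1],[0,0,0],[0,0,0],[0,0,0]], dr=[[0,0,0],[0,0,0],[0,0,0],[0,0,0],[0,0,0],[0,0,0],[0,0,0],[0,0,0]])

```text
clock: 4.15
tcp_pos: [0.5724, 0.1785, 0.127]
ee_rot: [[0.424, 0.906, 0.0], [0.906, -0.424, 0.0], [0.0, 0.0, -1.0]]
ft_force: [0.1, -0.7, 0.2]
finger_gap: -0.0
grasp_force: 0.0
```

Run:
```python
from h import *
print([telemetry.get_obs()[k] for k in('clock','tcp_pos','ft_force')])
snap('wrist','w2')
cv2.imwrite('pics/w2c.png',cv2.resize(cv2.imread('pics/w2.png')[130:330,180:440],None,fx=3,fy=3))
```

```text
[4.15, array([0.57244974, 0.17852963, 0.12695095]), array([ 0.14751618, -0.72767347,  0.17016335])]
```

View pics/w2c.png

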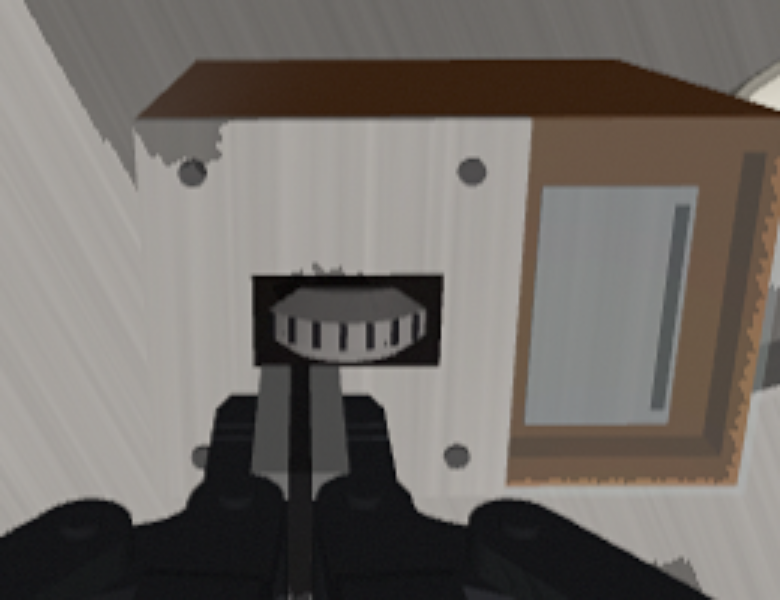

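Run:
```python
from h import *
o=telemetry.get_obs();A=np.array(o['ee_rot']);p=o['tcp_pos']
s=np.load('pics/w2.npz');K=s['K']
for off in((0,0,0),(11,0,0),(0,0,-.01)):
    c=s['R'].T@(p+A@np.array(off)/1000*1-s['t']); print(K[0,0]*c[0]/-c[2]+K[0,2],-K[1,1]*c[1]/-c[2]+K[1,2])
for u,v in((296,240),(271,256),(290,256),(270,280),(290,280),(270,265)):   # wheel, tip
    q=pt('w2',u,v);print((u-180)*3,(v-130)*3,q,A.T@(q-p)*1000)
c=A.T@(s['t']-p)*1000;print('cam',c)
```

```text
278.81703957957325 238.3477451634681
278.80894343536454 222.3085669434772
278.81699654577847 238.35377304041495
348 330 [0.58234341 0.17376874 0.1293984 ] [-0.10808493 10.97500177 -2.44009233]
273 378 [0.57334747 0.18915707 0.17297207] [ 10.0167583   -3.69382722 -46.01422371]
330 378 [0.58175076 0.18516064 0.17284942] [  9.96056148   5.61118984 -45.89085603]
270 450 [0.57373915 0.18945174 0.19621422] [ 10.45122983  -3.46225827 -69.25633058]
330 450 [0.58099761 0.18526493 0.19499794] [  9.73711031   4.88659085 -68.03945044]
270 405 [0.57299948 0.18894769 0.18162363] [  9.68013715  -3.91953817 -54.66582677]
cam [  75.38637026    0.53355104 -179.26305948]
```

Wrist crop: the visible fingertip ends at crop row 365, just short of the wheel (centre (348,325)), and there is no contact force. I'll check from the side camera.

Run:
```python
from h import *
snap('side','s2');o=telemetry.get_obs();p=o['tcp_pos']
s=np.load('pics/s2.npz');K=s['K'];c=s['R'].T@(p-s['t']);print(K[0,0]*c[0]/-c[2]+K[0,2],-K[1,1]*c[1]/-c[2]+K[1,2])
cv2.imwrite('pics/s2c.png',cv2.resize(cv2.imread('pics/s2.png')[180:380,140:340],None,fx=3,fy=3))
```

```text
238.4073966772034 288.9884632737676
```

View pics/s2c.png

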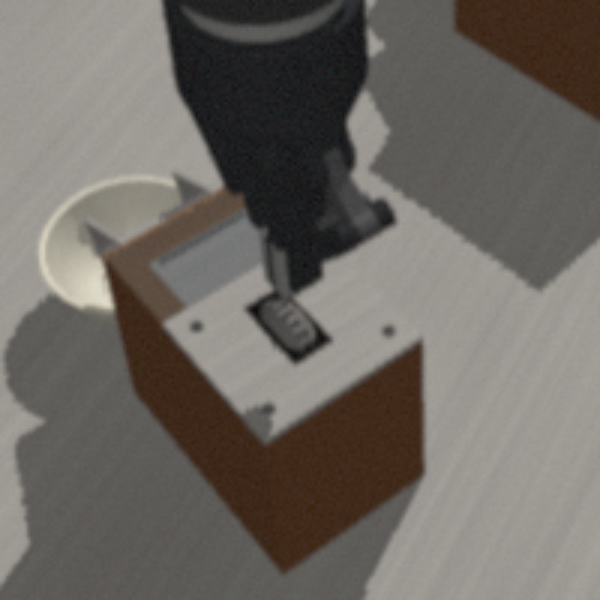

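Run:
```python
from h import *
o=telemetry.get_obs();A=np.array(o['ee_rot']);p=o['tcp_pos']
for v in range(249,258,1):
    q=pt('w2',272,v);r=pt('w2',290,v);print(v,(A.T@(q-p)*1000).round(1),(A.T@(r-p)*1000).round(1))
s=np.load('pics/s2.npz');K=s['K']
for h in(0,20,30,40,50):
  c=s['R'].T@(p+[0,0,h/1000]-s['t']);print(h,(K[0,0]*c[0]/-c[2]+K[0,2]-140)*3,(-K[1,1]*c[1]/-c[2]+K[1,2]-180)*3)
for u,v in((285,285),(285,270),(310,275)):
  q=pt('s2',140+u/3,180+v/3);print(u,v,(A.T@(q-p)*1000).round(1))
```

```text
249 [-10.2  -4.6   5.9] [-8.2  7.4  1.5]
250 [-11.5  -4.7   7. ] [-8.9  7.4  1.4]
251 [-11.7  -4.6   5.8] [-11.5   7.5   5.4]
252 [  9.7  -3.3 -40.8] [  9.5   5.8 -40.5]
253 [ 10.3  -3.3 -43.3] [  9.5   5.7 -41.6]
254 [ 10.   -3.3 -43.8] [  9.5   5.7 -42.6]
255 [  9.3  -3.3 -43.5] [  9.7   5.7 -44.2]
256 [  9.8  -3.2 -45.6] [ 10.    5.6 -45.9]
257 [  9.7  -3.2 -46.5] [ 10.    5.6 -47.1]
0 295.2221900316102 326.9653898213028
20 292.4129791559873 300.2702427806834
30 290.96631839484905 286.52302925833953
40 289.4904901976098 272.49864572990236
50 287.98460347464624 258.1886244193391
285 285 [  7.8  -8.3 -45.5]
285 270 [  7.3  -8.8 -56. ]
310 275 [ -3.  -12.2 -47.8]
```

Both cameras put the real finger ends about 40 mm behind the reported TCP. I'll descend further, watching the force.

>>> play_rows(linear=[[0,2,8],[0,0,8],[0,0,8],[0,0,6],[0,0,2],[0,0,2],[0,0,1],[0,0,0]], dr=[[0,0,0],[0,0,0],[0,0,0],[0,0,0],[0,0,0],[0,0,0],[0,0,0],[0,0,0]])

```text
clock: 5.25
tcp_pos: [0.5746, 0.1778, 0.0923]
ee_rot: [[0.424, 0.906, 0.001], [0.906, -0.424, 0.0], [0.001, 0.001, -1.0]]
ft_force: [0.8, 0.7, 1.2]
finger_gap: -0.0002
grasp_force: 0.4
```

Run:
```python
from h import *
print([telemetry.get_obs()[k] for k in('clock','tcp_pos','ft_force')])
snap('wrist','w3')
cv2.imwrite('pics/w3c.png',cv2.resize(cv2.imread('pics/w3.png')[130:330,180:440],None,fx=3,fy=3))
```

```text
[5.25, array([0.57461783, 0.17781273, 0.09227615]), array([0.76857788, 0.70233943, 1.22800192])]
```

View pics/w3c.png

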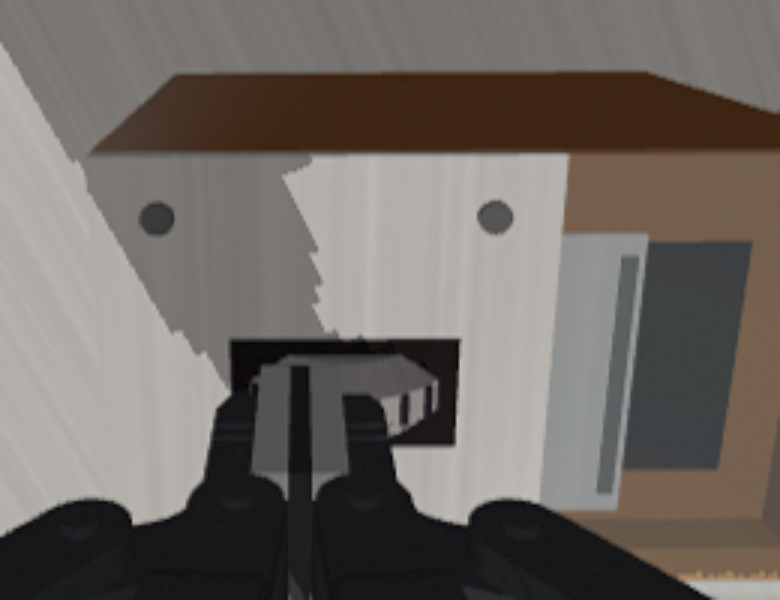

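The gate is already about half open: the plate is at crop x 545–645 and the dark throat at 645–750. The fingertip rests on the wheel with about 1.2 N. I'll press a little more and draw spoutwards.

>>> play_rows(linear=[[0,1,1],[0,1,1],[0,3,0],[0,3,0],[0,3,0],[0,3,0],[0,3,0],[0,0,0]], dr=[[0,0,0],[0,0,0],[0,0,0],[0,0,0],[0,0,0],[0,0,0],[0,0,0],[0,0,0]])

```text
clock: 6.3
tcp_pos: [0.5902, 0.1702, 0.09]
ee_rot: [[0.424, 0.906, 0.001], [0.906, -0.424, -0.0], [0.0, 0.001, -1.0]]
ft_force: [-1.4, 1.0, 3.6]
finger_gap: 0.0004
grasp_force: 1.7
```

Run:
```python
from h import *
print([telemetry.get_obs()[k] for k in('clock','tcp_pos','ft_force')])
snap('wrist','w4')
cv2.imwrite('pics/w4c.png',cv2.resize(cv2.imread('pics/w4.png')[130:330,180:440],None,fx=3,fy=3))
```

```text
[6.3, array([0.5902075 , 0.17020068, 0.08995291]), array([-1.44562117,  1.0402458 ,  3.63111795])]
```

View pics/w4c.png

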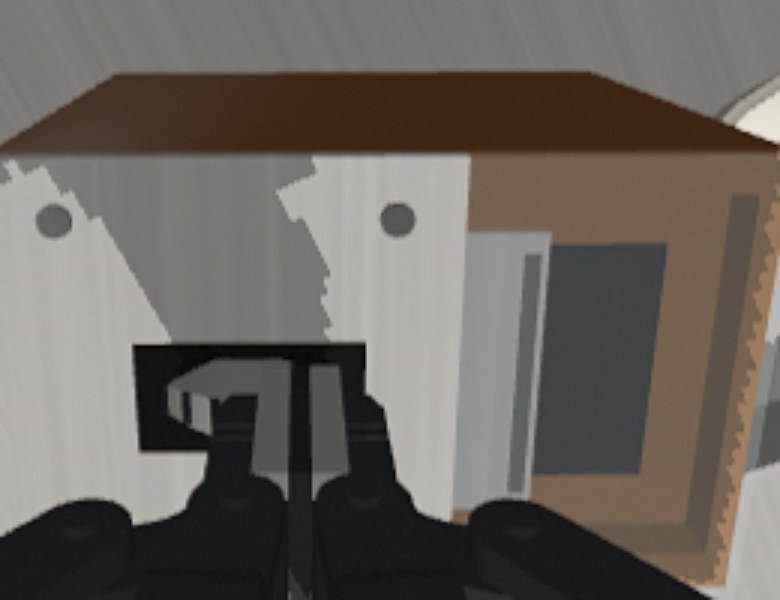

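The drag force is 1.8 N and the gate opened only slightly more, with the dark throat now about 115 px wide. I'll make a second stroke to see whether it is at the stop.

>>> play_rows(linear=[[0,0,-10],[0,0,-5],[0,-8,0],[0,-8,0],[0,0,8],[0,0,5],[0,0,2],[0,0,0.5]], dr=[[0,0,0],[0,0,0],[0,0,0],[0,0,0],[0,0,0],[0,0,0],[0,0,0],[0,0,0]])

```text
clock: 7.35
tcp_pos: [0.5747, 0.1773, 0.0894]
ee_rot: [[0.424, 0.906, -0.001], [0.906, -0.424, 0.0], [-0.0, -0.001, -1.0]]
ft_force: [-1.4, 1.0, 4.1]
finger_gap: 0.0001
grasp_force: 2.0
```

>>> play_rows(linear=[[0,0,0],[0,3,0],[0,3,0],[0,3,0],[0,3,0],[0,3,0],[0,2,0],[0,0,0]], dr=[[0,0,0],[0,0,0],[0,0,0],[0,0,0],[0,0,0],[0,0,0],[0,0,0],[0,0,0]])

```text
clock: 8.35
tcp_pos: [0.5916, 0.1696, 0.0895]
ee_rot: [[0.424, 0.905, 0.002], [0.905, -0.424, -0.001], [0.0, 0.002, -1.0]]
ft_force: [0.5, -1.1, 3.7]
finger_gap: 0.0001
grasp_force: 1.6
```

Run:
```python
from h import *
print([telemetry.get_obs()[k] for k in('clock','tcp_pos','ft_force')])
snap('wrist','w5')
cv2.imwrite('pics/w5c.png',cv2.resize(cv2.imread('pics/w5.png')[130:330,180:440],None,fx=3,fy=3))
# tool-y extents at lid height: plate edge and throat edge along crop row 400
A=np.array(telemetry.get_obs()['ee_rot'])
for f in('w3','w4','w5'):
    im=cv2.cvtColor(cv2.imread(f'pics/{f}.png'),cv2.COLOR_BGR2GRAY)[262:266,320:420].mean(0).astype(int); print(f,list(im))
```

```text
[8.35, array([0.59161024, 0.16958417, 0.08954375]), array([ 0.52264261, -1.11589727,  3.66723585])]
w3 [np.int64(138), np.int64(78), np.int64(28), np.int64(23), np.int64(118), np.int64(101), np.int64(34), np.int64(23), np.int64(25), np.int64(25), np.int64(24), np.int64(15), np.int64(139), np.int64(183), np.int64(180), np.int64(175), np.int64(172), np.int64(174), np.int64(175), np.int64(177), np.int64(180), np.int64(178), np.int64(177), np.int64(177), np.int64(177), np.int64(177), np.int64(177), np.int64(177), np.int64(178), np.int64(179), np.int64(180), np.int64(180), np.int64(180), np.int64(179), np.int64(178), np.int64(177), np.int64(178), np.int64(180), np.int64(180), np.int64(182), np.int64(181), np.int64(182), np.int64(163), np.int64(144), np.int64(145), np.int64(145), np.int64(145), np.int64(145), np.int64(146), np.int64(147), np.int64(147), np.int64(148), np.int64(148), np.int64(149), np.int64(149), np.int64(147), np.int64(146), np.int64(146), np.int64(145), np.int64(145), np.int64(146), np.int64(147), np.int64(98), np.int64(95), np.int64(96), np.int64(96), np.int64(94), np.in
[... 2670 characters left out ...]
int64(66), np.int64(66), np.int64(67), np.int64(67), np.int64(67), np.int64(67), np.int64(67), np.int64(67), np.int64(66), np.int64(67), np.int64(67), np.int64(66), np.int64(67), np.int64(67), np.int64(66), np.int64(67), np.int64(67), np.int64(67), np.int64(67), np.int64(66), np.int64(67), np.int64(66), np.int64(72), np.int64(103), np.int64(103), np.int64(103), np.int64(103), np.int64(103), np.int64(102), np.int64(103), np.int64(102), np.int64(103), np.int64(102), np.int64(103), np.int64(103), np.int64(102), np.int64(102), np.int64(103), np.int64(103), np.int64(103), np.int64(100), np.int64(83), np.int64(83), np.int64(83), np.int64(83), np.int64(83), np.int64(83), np.int64(83), np.int64(82)]
```

The gate reads the same after the second stroke (plate about 27 px, throat about 37 px), which suggests the stop. I'll lift clear and look.

>>> play_rows(linear=[[0,0,-5],[0,0,-10],[0,0,-10],[0,0,-10],[-20,0,0],[-20,0,0],[0,0,0],[0,0,0]], dr=[[0,0,0],[0,0,0],[0,0,0],[0,0,0],[0,0,0],[0,0,0],[0,0,0],[0,0,0]])

```text
clock: 9.4
tcp_pos: [0.5733, 0.1333, 0.1243]
ee_rot: [[0.425, 0.905, -0.0], [0.905, -0.425, 0.0], [0.0, -0.0, -1.0]]
ft_force: [0.1, -0.3, -0.3]
finger_gap: 0.0001
grasp_force: 0.0
```

Run:
```python
from h import *
o=telemetry.get_obs();print([o[k] for k in('clock','tcp_pos','ft_force')])
snap('wrist','w6');snap('top','t6')
a=cv2.imread('pics/w6.png')[40:240,180:440]
cv2.imwrite('pics/w6c.png',cv2.resize(a,None,fx=3,fy=3))
```

```text
[9.4, array([0.57332867, 0.13329816, 0.12429264]), array([ 0.07745438, -0.29500139, -0.25271225])]
```

View pics/w6c.png

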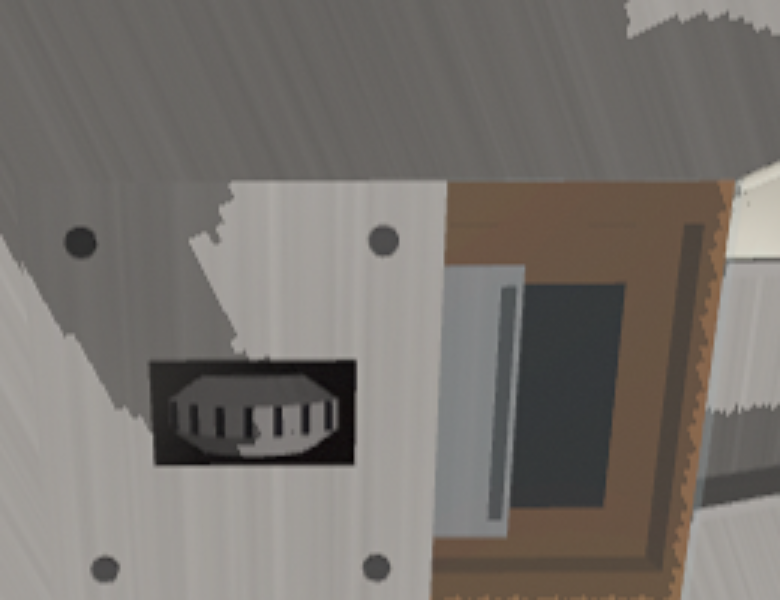

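The gate is drawn back: plate at crop x 435–520, dark throat at 520–620. The wheel has no contact on it. I'll make one more firmer stroke, checking the gate after landing and after drawing, to confirm it is at the stop.

>>> play_rows(linear=[[20,-10,0],[20,-10,0],[0,0,15],[0,0,10],[0,0,6],[0,0,2],[0,0,2],[0,0,0.5]], dr=[[0,0,0],[0,0,0],[0,0,0],[0,0,0],[0,0,0],[0,0,0],[0,0,0],[0,0,0]])

```text
clock: 10.5
tcp_pos: [0.5721, 0.178, 0.0892]
ee_rot: [[0.424, 0.905, -0.0], [0.905, -0.424, -0.0], [-0.0, -0.0, -1.0]]
ft_force: [-2.7, -1.4, 4.0]
finger_gap: -0.0002
grasp_force: 1.9
```

```bash
cat >> h.py <<'E'
def gate(f):
    # throat width: longest dark bluish run (~66 grey) in rows near lid centre, as mm at z=.112
    g=cv2.cvtColor(cv2.imread(f'pics/{f}.png'),cv2.COLOR_BGR2GRAY)[:, 320:].astype(int); best=None
    for v in range(100,300):
        m=(abs(g[v]-66)<5).astype(np.uint8); n,l,st,_=cv2.connectedComponentsWithStats(m[None])
        for s in st[1:]:
            if 25<s[2]<60 and (best is None or s[2]>best[2]): best=(s[0]+320,v,int(s[2]))
    return best, np.linalg.norm(pt(f,best[0],best[1],.112)-pt(f,best[0]+best[2],best[1],.112))*1000
E
python3 - <<'E'
from h import *
o=telemetry.get_obs();print([o[k] for k in('clock','tcp_pos','ft_force')])
snap('wrist','w7')
for f in('w3','w4','w5','w7'):print(f,gate(f))
E
```

```text
[10.5, array([0.57207764, 0.17804156, 0.08922692]), array([-2.73513124, -1.38119136,  4.02875211])]
w3 ((np.int32(320), 154, 45), np.float64(23.72386813540735))
w4 ((np.int32(392), 180, 46), np.float64(24.529618543334127))
w5 ((np.int32(361), 212, 39), np.float64(21.453137722337054))
w7 ((np.int32(400), 213, 37), np.float64(20.298174391049667))
```

>>> play_rows(linear=[[0,1,0.5],[0,3,0],[0,3,0],[0,3,0],[0,3,0],[0,3,0],[0,2,0],[0,0,0]], dr=[[0,0,0],[0,0,0],[0,0,0],[0,0,0],[0,0,0],[0,0,0],[0,0,0],[0,0,0]])

```text
clock: 11.55
tcp_pos: [0.5894, 0.1707, 0.0885]
ee_rot: [[0.424, 0.906, 0.001], [0.906, -0.424, -0.0], [0.0, 0.001, -1.0]]
ft_force: [-2.3, 0.7, 4.3]
finger_gap: 0.0002
grasp_force: 2.4
```

Run:
```python
from h import *
o=telemetry.get_obs();print([o[k] for k in('clock','tcp_pos','ft_force')])
snap('wrist','w8');print(gate('w8'))
```

```text
[11.55, array([0.5893742 , 0.17070534, 0.08852247]), array([-2.3464768 ,  0.67052027,  4.30076371])]
((np.int32(366), 213, 39), np.float64(21.323282537859917))
```

Landing eased the gate back to 20.3 mm. The draw brought it back to the same 21.3 mm as before, with 2.4 N of drag, so it is at the stop. I'll lift off and check.

>>> play_rows(linear=[[0,0,-5],[0,0,-10],[0,0,-15],[0,0,-20],[0,0,-20],[0,0,0],[0,0,0],[0,0,0]], dr=[[0,0,0],[0,0,0],[0,0,0],[0,0,0],[0,0,0],[0,0,0],[0,0,0],[0,0,0]])

```text
clock: 12.6
tcp_pos: [0.588, 0.1706, 0.1574]
ee_rot: [[0.424, 0.906, -0.002], [0.906, -0.424, -0.001], [-0.001, -0.001, -1.0]]
ft_force: [-0.4, 0.5, -0.2]
finger_gap: -0.0
grasp_force: 0.0
```

Run:
```python
from h import *
o=telemetry.get_obs();print([o[k] for k in('clock','tcp_pos','ft_force')])
snap('wrist','w9');print(gate('w9'),gate('w6'))
bot.hand_in()
```

```text
[12.6, array([0.58803007, 0.17063816, 0.15744377]), array([-0.36493095,  0.46371798, -0.16882702])]Traceback (most recent call last):
  File "<stdin>", line 3, in <module>
  File "h.py", line 21, in gate
    return best, np.linalg.norm(pt(f,best[0],best[1],.112)-pt(f,best[0]+best[2],best[1],.112))*1000
                                     ~~~~^^^
TypeError: 'NoneType' object is not subscriptable
```

Run:
```python
from h import *
for f in('w5','w8','w6','w9'):
    g=cv2.imread(f'pics/{f}.png').astype(int)
    # throat: dark, blue>=red
    m=((g.sum(2)<230)&(g.sum(2)>120)&(g[:,:,0]-g[:,:,2]>3)).astype(np.uint8); m[:,:310]=0
    n,l,st,c=cv2.connectedComponentsWithStats(m); s=st[1+np.argmax(st[1:,4])]
    v=int(c[1+np.argmax(st[1:,4])][1]); r=np.flatnonzero(l[v]==1+np.argmax(st[1:,4]))
    a,b=r.min(),r.max()+1; print(f,s,v,a,b,np.linalg.norm(pt(f,a,v,.112)-pt(f,b,v,.112))*1000)
```

```text
w5 [355 212  45  76 938] 264 357 393 20.94449957311082
w8 [359 213  46  76 899] 267 361 398 21.444165428958748
w6 [ 351  135   37   69 1732] 166 353 385 20.48462354311131
w9 [343 185  29  22 335] 193 343 371 21.595478207216424
```

The gate measures the same after lifting (21.6 mm, at the stop) and nothing is touched, so I'm handing in.

```bash
python3 -c "
from plant import bot
print(bot.hand_in())"
```

```text
the job is handed in; nothing more can be done
None
```

I rolled the bowl dispenser's thumbwheel until further strokes moved the gate no more, so I take it to be at its open stop; the cup's dispenser and the bowl were not touched, and I handed the job in at about 13 s, with no verdict returned.

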